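# Set the vegetable slicer to 7 and hang its outlet guard

### The job

Get the vegetable slicer ready: first turn its numbered collar until it has clicked in at 7 under the index mark, then take the outlet guard (the plate with two holes and a handle) from the rack and hang it by both holes on the two pins over the outlet, pushed fully home against the machine's face. Leave the plain board in the rack, and do not shove or tip the bottle, the jar and the bowl.

Things in the scene. Friction and masses are not known exactly. Their poses are not given: they have to be found in the camera images.
- slicer: vegetable slicer, white and bare metal, fixed; origin on the table top, own x away from its front (front faces the robot at yaw 0), y to its left, z up. In its frame (mm): deck x -90..90, y -190..0, top z 70, carrying the collar at x 0, y -100; cutting chamber x -20..100, y 0..180, top z 145, with a dark outlet and two pins on its front face x -20.
- tower_top (a point): middle of the top of the slicer's white motor tower, an obstacle beside the collar: in the slicer's frame (mm) x -60..90, y -270..-190, top z 280; its wall stands 90 mm from the collar's axis, on the -y side. Nothing else near the collar is taller than 152 mm, but the bottle.
- collar (a joint): scale collar's turn (rad) about the vertical, growing counter-clockwise from above. Numeral k is at the index mark at k x 24 degrees; 7 is 2.932 rad. Numerals 0 to 9, stops just past 0 and 9. Spring detents every 24 degrees hold it (about 0.2 N m, 5 to 6 N at a fin, to leave one); let go within about 10 degrees of one, it clicks in. Starts between 0 and 4.
- collar_axis (a point): on the collar's axis, half-way up its fins, z 122 mm. White disc, 140 mm diameter, top z 102, black numerals near the rim; on it a black hub 36 mm in diameter, top z 152, and three upright black radial fins, 10 mm thick, out to 48 mm from the axis, z 102 to 142, to push round with a finger. At joint value q they point at q + 60, q + 180, q + 300 degrees counter-clockwise from the slicer's x.
- index_mark (a point): the black index mark on the deck at the rim of the collar, on the slicer's -x side: the numeral next to it, its top towards the hub, is the setting; 12 mm below the disc's top.
- pins_mid (a point): midway between the roots of the two pins on the chamber's front face, 120 mm above the table; axes as the slicer's. The pins are round, 10 mm in diameter, one 50 mm to each side along y, stick out 50 mm along -x and rise 4 mm towards their rounded tips.
- guard_holes (a point): midpoint between the outlet guard's two holes, mid-thickness. Upright metal plate 150 mm wide (own y), 10 thick (own x), 120 high; through holes 17 mm in diameter 50 mm to each side of this point, 95 mm above the lower edge; above it a stem 50 mm wide and a black grip bar; overall 199 mm high, 0.25 to 0.5 kg, same front and back. Starts upright in either rack slot.
- guard_grip (a point): centre of the guard's black grip bar: 16 mm thick (own x), 70 mm wide (own y), 38 mm high; 85 mm above the holes' midpoint, 180 mm above the guard's lower edge.
- rack: dark steel rack fixed to the table, base 120 x 190 mm and 12 mm thick, origin under its centre; two slots 14 mm wide along its own y at own x -32 and +32 mm, plates stand on the base (z 12 mm); the slot cheeks, only at the ends of the slots, reach z 72 mm.
- board_mid (a point): centre of the plain white board without holes, 150 x 10 x 100 mm high, standing in the rack's other slot: to be left alone.
- oil_mid (a point): near the centre of an amber bottle, 60 mm in diameter, 190 mm high (point 90 mm up), standing in front of the collar: bystander.
- jar_mid (a point): centre of a clear jar, 72 mm in diameter, 120 mm high, in front of the motor tower: bystander.
- bowl_mid (a point): centre of a steel bowl, 110 mm in diameter, 60 mm high: bystander.
There are look-alikes about, which are no part of the job. Of the things that look like the part that bears guard_holes, the middle-sized one is meant.

How it is judged:
By the outcome, as a careful person would: the job done as asked, in the order asked, and still so for the second after the job is handed in, with the robot touching nothing.
It also fails if it takes over 67 s, if anything falls off the work surface, if the arm or the gripper's body presses on something with over 40 N, if the wrist force passes 120 N, or if a joint passes its speed limit or range.

### The arm

A 6-joint arm with a two-finger parallel gripper is mounted at the origin on the work surface. World frame = base frame: x ahead of the robot, y to its left, z up, the work surface at z = 0. Lengths are in m, angles in rad, forces in N, time in s.
With the tool pointing down it reaches from about 0.325 to 0.775 m from the base axis. Payload 5.5 kg.
Tool frame: the origin (TCP) lies between the finger pads; the fingertips stand 8 mm ahead of it and the grasp point (between the pads) lies 11 mm behind it (tcp_to_tips is the distance from the TCP to the fingertips, in m); z points along the fingers, y is the direction in which the jaws open and shut (so a half turn about z gives the same grasp; the last joint's range is limited). The gripper opens to 88 mm and grips with 3 to 60 N. Pads are 20 mm wide; open, the fingers measure 115 mm over their backs; the gripper's body (75 mm by 178 mm) begins 61 mm behind the grasp point.
Start: joints at [-1.298, 0.091, 1.231, -0, 1.82, -0.057], TCP at [0.194, -0.568, 0.231] pointing down, gripper open.
Joint ranges: [-2.87, 2.87], [-0.86, 2.18], [0.17, 2.46], [-1.51, 4.65], [0.06, 2.69], [-2.65, 2.65]. Speed limits (rad/s): [2.57, 2.57, 3.01, 3.14, 3.14, 3.14].

### API

Orientations are given as a unit quaternion [w, x, y, z].
In Python, from bench import * gives the robot as it stands. Calls block until the motion is done:
- move_to(position, orientation): joint-space move of the TCP to a pose.
- move_l(position, speed=0.15, orientation=None): straight line of the TCP; orientation=None keeps the orientation; speed is the mean speed in m/s.
- movej(angles): joint-space move.
- gripper_open() and close(): open the fingers fully, or close them until they stop; the grip force is fixed at half the most.
- hold(seconds).
- inverse_kinematics(position, orientation): joint angles nearest the present ones, or None.
- state(): the state.
- get_image(name): name is "side" or "top"; returns a dict with "frame" (384x512x3 uint8, blue, green, red), "depth" (384x512 float32, m along the optical axis (not along the pixel's ray), 0 where there is no reading), "camera_matrix" (3x3 intrinsics, pixels), "k1" (the pictures are not rectified: a ray, as slopes to the right and down, at radius r is drawn at 1 + k1 r^2 times it, then the intrinsics apply), "view" (4x4, takes a point from world to camera coordinates). Camera axes: x right, y up, looking along -z (the intrinsics and any distortion apply to the point x, -y, -z); pixel columns grow to the right and rows downward; lengths in m; the calibration is good to about 2 mm. A picture is of the moment at which its call begins.
A pose or a line that the arm cannot do raises IKError and nothing moves.
- job_done(): hands the job in, once; it reports no verdict.
The state is a dict: "time": time; "joint_pos": joint angles; "dq": joint speeds; "joint_torque": joint torques, N m; "ee_pos": TCP position; "ee_rot": TCP orientation; "ft_force": force on the tool from outside, world axes, zero at the start; "moment": the same for the moment, N m; "finger_gap": finger opening in m.
Only numpy, scipy, OpenCV 4.12 (cv2) and the standard library are available. Lean on these libraries where they do the work, as an engineer would, in place of code of your own. Each camera call takes 0.05 s, during which the arm holds its last target.

## Working session

There is one attempt and no reset: what is moved stays moved. The work goes in short steps, each a Python script; the robot and the scene stay as the last script left them, time stands still between calls to the robot, and variables do not carry over. Pictures are saved under pics/ and viewed, and the job is handed in when it is done.

```bash
ls; mkdir -p pics; cat > h.py <<'E'
from bench import *
import numpy as np, cv2, pickle
def snap(n,tag):
    im=get_image(n); pickle.dump(im,open(f'pics/{tag}.pkl','wb')); cv2.imwrite(f'pics/{tag}.png',im['frame']); return im
def load(tag): return pickle.load(open(f'pics/{tag}.pkl','rb'))
def ray(im,u,v):
    K=np.array(im['camera_matrix'],float);k=im['k1']
    d=np.array([(u-K[0,2])/K[0,0],(v-K[1,2])/K[1,1]]); s=d.copy()
    for _ in range(30): s=d/(1+k*(s@s))
    V=np.array(im['view']); R=V[:3,:3]; c=-R.T@V[:3,3]
    return c,R.T@np.array([s[0],-s[1],-1.])
def onz(im,u,v,z):
    c,d=ray(im,u,v); return c+d*(z-c[2])/d[2]
def dep(im,u,v):
    c,d=ray(im,u,v); return c+d*float(im['depth'][int(round(v)),int(round(u))])
def proj(im,p):
    V=np.array(im['view']);K=np.array(im['camera_matrix'],float)
    q=V[:3,:3]@np.array(p)+V[:3,3]; s=np.array([q[0],-q[1]])/-q[2]; s=s*(1+im['k1']*(s@s))
    return np.array([K[0,0]*s[0]+K[0,2],K[1,1]*s[1]+K[1,2]])
def crop(im,u0,v0,u1,v1,f,name):
    c=cv2.resize(im['frame'][v0:v1,u0:u1],None,fx=f,fy=f,interpolation=cv2.INTER_CUBIC); cv2.imwrite(f'pics/{name}.png',c)
E
python3 - <<'E'
from h import *
a=snap('top','t0');b=snap('side','s0')
for i in (a,b):
    V=np.array(i['view']);print(-V[:3,:3].T@V[:3,3],-V[2,:3],i['k1'],i['camera_matrix'])
print(state())
E
```

```text
pics
[0.21393398 0.12834373 1.55922193] [ 0.18327407 -0.01336034 -0.98297107] -0.19590876411679053 [[494.40786091   0.         254.19947415]
 [  0.         494.40786091 184.28770073]
 [  0.           0.           1.        ]]
[0.24290335 1.16719198 1.0857221 ] [ 0.16136163 -0.75511771 -0.63542086] -0.1201594279869801 [[493.82742337   0.         256.8993722 ]
 [  0.         493.82742337 190.32387874]
 [  0.           0.           1.        ]]
{'time': 0.1, 'joint_pos': array([-1.29765563e+00,  9.18020571e-02,  1.23176236e+00, -3.07318728e-05,
        1.81977862e+00, -5.66598540e-02]), 'dq': array([ 0.00015288, -0.00220961, -0.00240927,  0.00149697,  0.00108931,
        0.00101008]), 'joint_torque': array([ 3.49371934e-03, -4.47861528e+01, -4.07568204e+01,  7.01210392e-02,
        2.85027927e-02, -1.18052353e-04]), 'ee_pos': array([ 0.19425797, -0.56742426,  0.22961061]), 'ee_rot': array([-8.68459640e-04,  9.86434972e-01,  1.64150175e-01, -1.09354378e-04]), 'ft_force': array([-0.20150013,  1.03830498, -0.61639236]), 'moment': array([-0.02652384,  0.05519153, -0.01418531]), 'finger_gap': 0.08795120089023552}
```

View pics/t0.png

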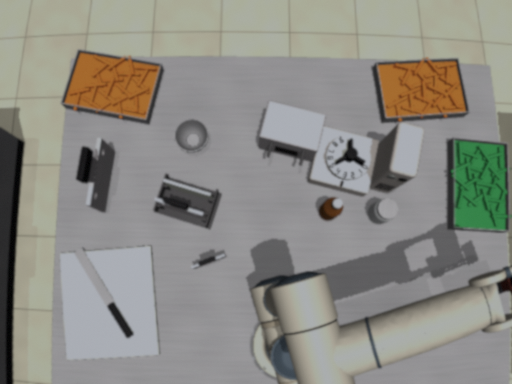

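View pics/s0.png

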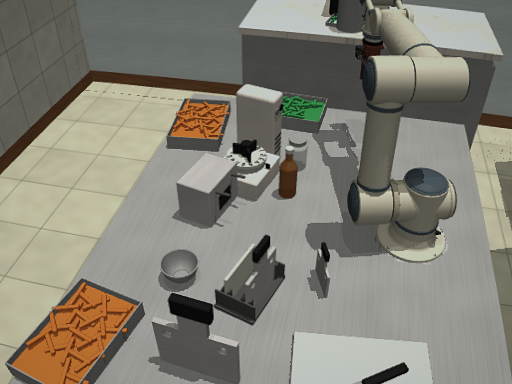

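```bash
python3 - <<'E'
from h import *
a=load('t0');b=load('s0')
crop(a,250,90,430,230,4.4,'t0c');crop(a,140,160,240,280,5,'t0r')
crop(b,140,220,340,380,4,'s0r');crop(b,170,80,310,230,4,'s0c')
E
```

```text
(no output)
```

View pics/t0c.png

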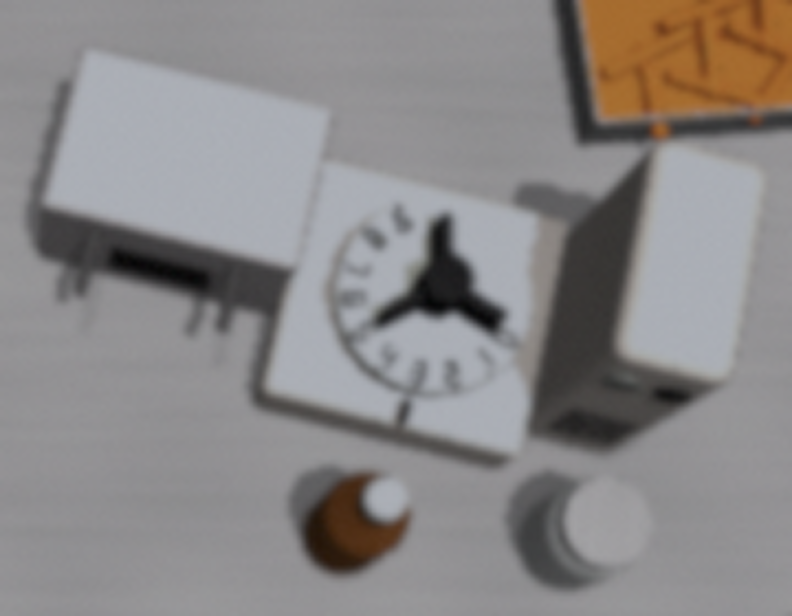

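View pics/t0r.png

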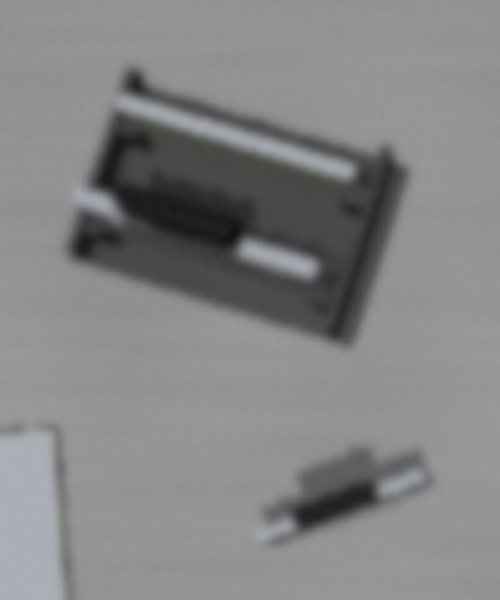

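View pics/s0r.png

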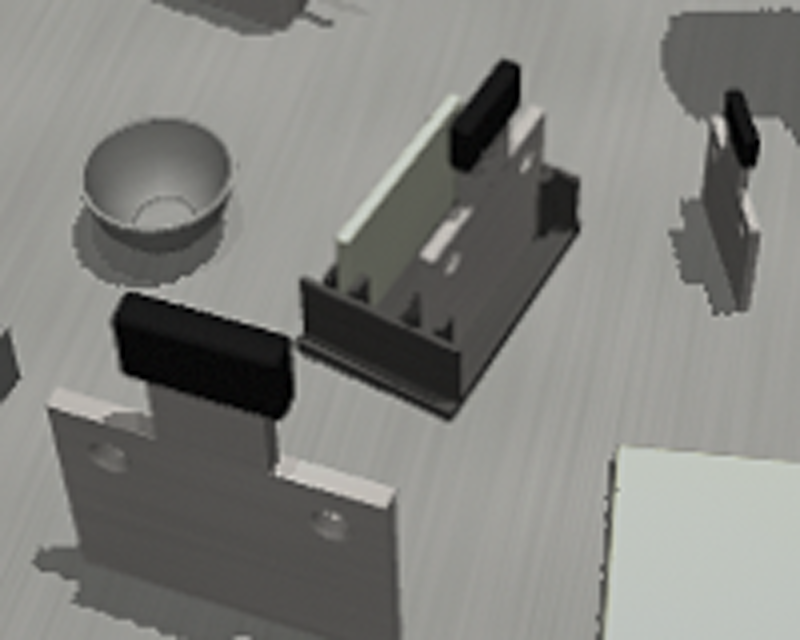

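View pics/s0c.png

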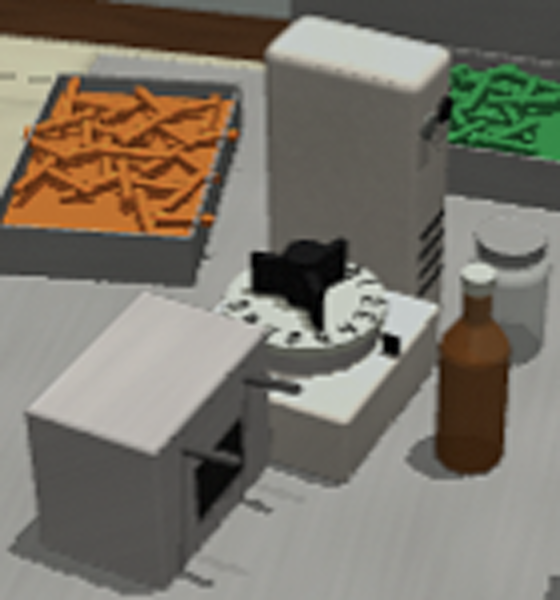

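```bash
cat > fit.py <<'E'
from h import *
from scipy.optimize import least_squares
a=load('t0');b=load('s0')
T=lambda u,v:(250+(u+.5)/4.4-.5,90+(v+.5)/4.4-.5)
S=lambda u,v:(170+(u+.5)/4-.5,80+(v+.5)/4-.5)
obs=[(a,T(87,50),(100,180,145)),(a,T(328,110),(100,0,145)),(a,T(297,270),(-20,0,145)),(a,T(45,205),(-20,180,145)),
(a,T(268,392),(-90,0,70)),(a,T(512,457),(-90,-190,70)),
(b,S(28,412),(100,180,145)),(b,S(155,455),(-20,180,145)),(b,S(147,292),(100,0,145)),(b,S(270,340),(-20,0,145)),
(b,S(347,425),(-90,0,70)),(b,S(438,310),(-90,-190,70)),(a,T(442,280),(0,-100,152))]
def W(p,P):
    c,s=np.cos(p[2]),np.sin(p[2]); x,y,z=np.array(P)/1000
    return np.array([p[0]+c*x-s*y,p[1]+s*x+c*y,z+p[3]])
f=lambda p:np.concatenate([proj(i,W(p,P))-np.array(uv) for i,uv,P in obs])
r=least_squares(f,[.75,-.1,-.25,0],loss='soft_l1')
if __name__=='__main__':
    print(r.x,np.degrees(r.x[2]));print(r.fun.reshape(-1,2).round(2))
    p=r.x
    for n,P in dict(axis=(0,-100,122),pins=(-20,90,120),pinL=(-70,140,124),pinR=(-70,40,124),idx=(-80,-100,90)).items():
        q=W(p,P);ua=proj(a,q);ub=proj(b,q)
        print(n,q.round(4),ua.round(1),((ua-[250,90])*4.4).round(),((ub-[170,80])*4).round())
    for n,i,uv,z in [('oil cap',a,T(385,498),.19),('jar',a,T(608,520),.12)]: print(n,onz(i,*uv,z))
    # depth checks
    for uv in [T(190,160),T(300,420),T(690,300)]: print(dep(a,*uv))
E
python3 fit.py
```

```text
[ 0.59640424 -0.0837526  -0.24458955 -0.00288714] -14.013948733656576
[[-0.88 -0.57]
 [ 2.01  0.19]
 [ 0.5   0.98]
 [-0.98  1.04]
 [-1.26  0.53]
 [ 2.4   0.73]
 [-2.2   0.41]
 [-0.31  0.91]
 [-1.72  0.14]
 [-0.59 -2.3 ]
 [-0.5   0.6 ]
 [ 0.55 -0.79]
 [ 1.86  0.09]]
axis [ 0.5722 -0.1808  0.1191] [349.9 155.8] [440. 289.] [301. 283.]
pins [0.5988 0.0084 0.1171] [287.6 146.7] [165. 250.] [213. 416.]
pinL [0.5624 0.069  0.1211] [267.6 158. ] [ 77. 299.] [238. 467.]
pinR [ 0.5382 -0.028   0.1211] [300.  166.1] [220. 335.] [299. 394.]
idx [ 0.4946 -0.1614  0.0871] [342.4 182.9] [407. 409.] [385. 338.]
oil cap [ 0.41758791 -0.12438841  0.19      ]
jar [ 0.41324602 -0.29125225  0.12      ]
[ 0.65725313 -0.00613658  0.14017949]
[ 0.50113579 -0.09614941  0.01210263]
[ 0.52859415 -0.30388789  0.27969269]
```

```bash
cat > cloud.py <<'E'
from h import *
def cloud(im):
    K=np.array(im['camera_matrix'],float);k=im['k1'];H,Wd=im['depth'].shape
    u,v=np.meshgrid(np.arange(Wd),np.arange(H))
    d=np.stack([(u-K[0,2])/K[0,0],(v-K[1,2])/K[1,1]],-1);s=d.copy()
    for _ in range(20): s=d/(1+k*(s**2).sum(-1,keepdims=True))
    z=im['depth'][...,None];V=np.array(im['view']);R=V[:3,:3];c=-R.T@V[:3,3]
    return c+np.concatenate([s[...,:1],-s[...,1:],-np.ones_like(z)],-1)*z@R
E
python3 - <<'E'
from cloud import *
for n in('t0','s0'):
    im=load(n);C=cloud(im);z=C[...,2]
    tb=C[260:330,100:150] if n=='t0' else C[290:320,60:0]
    print(n,'valid',(im['depth']>0).mean(), 'z table', np.median(C[230:250,120:180,2]) )
    def rect(lo,hi,x0,x1,y0,y1,l):
        m=(z>lo)&(z<hi)&(C[...,0]>x0)&(C[...,0]<x1)&(C[...,1]>y0)&(C[...,1]<y1)&(im['depth']>0)
        P=C[m];r=cv2.minAreaRect((P[:,:2]*1000).astype(np.float32));print(l,m.sum(),np.median(P[:,2]),P[:,:2].mean(0),r)
    rect(.135,.155,.52,.8,-.06,.16,'chamber')
    rect(.06,.08,.4,.75,-.32,-.05,'deck')
    rect(.27,.29,.4,.75,-.42,-.2,'tower')
    rect(.145,.16,.5,.65,-.25,-.12,'hub')
    rect(.165,.21,.35,.65,.15,.4,'grip')
    rect(.1,.125,.3,.65,.1,.45,'plates')
E
```

```text
t0 valid 0.9958597819010416 z table 0.0009666075665072382
chamber 1883 0.14509639055732726 [0.65827848 0.01089188] ((661.1838989257812, 3.2677688598632812), (160.62811279296875, 123.29547119140625), 75.59608459472656)
deck 1805 0.06975032318225449 [ 0.56101879 -0.16884384] ((540.1434936523438, -182.6438751220703), (301.7204284667969, 243.64059448242188), 10.441399574279785)
tower 1393 0.2788746067171308 [ 0.55390123 -0.30634113] ((555.6488037109375, -308.5953674316406), (81.78423309326172, 152.3579864501953), 74.14285278320312)
hub 135 0.15115388195403479 [ 0.57318443 -0.17940366] ((568.7904052734375, -188.8927001953125), (70.80500793457031, 78.69062042236328), 60.388824462890625)
grip 91 0.2065866884754013 [0.40986822 0.32602668] ((412.7867126464844, 329.5887145996094), (69.5337905883789, 16.501245498657227), 73.26313781738281)
plates 230 0.11193471270344635 [0.46098968 0.31349079] ((443.54010009765625, 320.19482421875), (151.5180206298828, 75.10665893554688), 73.48212432861328)
s0 valid 0.9959615071614584 z table -9.629171595426644e-05
chamber 1160 0.14418243751266813 [0.65628823 0
[... 179 characters left out ...]
, -183.86590576171875), (262.3683166503906, 250.0399169921875), 7.201566696166992)
tower 537 0.2799269357697298 [ 0.55058275 -0.30228344] ((554.152099609375, -307.3720397949219), (83.44042205810547, 150.52796936035156), 74.65663146972656)
hub 67 0.1511707572591242 [ 0.57075758 -0.17916105] ((571.042724609375, -170.40805053710938), (32.52158737182617, 57.562992095947266), 2.2128212451934814)
grip 234 0.1969015092469078 [0.41028811 0.33531699] ((412.2997131347656, 328.385986328125), (72.22467803955078, 18.22816276550293), 72.54122924804688)
plates 412 0.11079339719003961 [0.4457239  0.32266872] ((442.33709716796875, 317.9867858886719), (151.5086212158203, 76.35182189941406), 73.36193084716797)
```

```bash
python3 - <<'E'
from cloud import *
for n in('t0','s0'):
    im=load(n);C=cloud(im);z=C[...,2]
    def rect(lo,hi,x0,x1,y0,y1,l):
        m=(z>lo)&(z<hi)&(C[...,0]>x0)&(C[...,0]<x1)&(C[...,1]>y0)&(C[...,1]<y1)&(im['depth']>0)
        m=cv2.morphologyEx(m.astype(np.uint8),cv2.MORPH_OPEN,np.ones((3,3))) if 'o' not in l else m.astype(np.uint8)
        nl,lab,st,_=cv2.connectedComponentsWithStats(m);k=1+np.argmax(st[1:,4]);P=C[lab==k]
        r=cv2.minAreaRect((P[:,:2]*1000).astype(np.float32));print(l,len(P),np.median(P[:,2]).round(4),[np.round(q,2) for q in r])
        return P
    rect(.138,.15,.5,.8,-.12,.16,'chamber')
    rect(.273,.29,.4,.75,-.42,-.2,'tower')
    P=rect(.094,.106,.45,.7,-.27,-.11,'disc'); print(cv2.minEnclosingCircle((P[:,:2]*1000).astype(np.float32)))
    P=rect(.147,.16,.54,.61,-.22,-.15,'hubo'); print(cv2.minEnclosingCircle((P[:,:2]*1000).astype(np.float32)))
    rect(.2,.215,.35,.65,.15,.4,'gripo')
    rect(.1,.116,.46,.5,.25,.4,'boardo')
    P=rect(.11,.2,.35,.48,-.17,-.1,'bottleo');print(P.mean(0))
    P=rect(.11,.13,.35,.48,-.37,-.22,'jaro');print(P.mean(0))
    P=rect(.02,.07,.45,.65,.15,.35,'bowl');print(P.mean(0))
E
```

```text
chamber 1901 0.1449 [array([659.38,  -5.15]), array([177.73, 122.72]), np.float64(75.68)]
tower 1312 0.2791 [array([ 555.73, -308.14]), array([ 79.91, 147.78]), np.float64(74.87)]
disc 348 0.1013 [array([ 532.32, -171.15]), array([105.54,  53.2 ]), np.float64(85.87)]
((535.0143432617188, -171.28211975097656), 52.979026794433594)
hubo 112 0.1522 [array([ 573.59, -178.75]), array([34.06, 34.32]), np.float64(84.84)]
((573.92138671875, -179.38333129882812), 18.79792594909668)
gripo 138 0.2102 [array([413.03, 330.33]), array([70.62, 16.5 ]), np.float64(73.22)]
boardo 135 0.1117 [array([476.95, 319.97]), array([132.95,  10.91]), np.float64(73.48)]
bottleo 301 0.1353 [array([ 416.43, -125.19]), array([59.56, 51.35]), np.float64(4.54)]
[ 0.41216004 -0.12065947  0.14689579]
jaro 329 0.1194 [array([ 411.68, -289.92]), array([59.29, 59.82]), np.float64(8.37)]
[ 0.41139935 -0.28959127  0.11931797]
bowl 148 0.0372 [array([623.19, 301.44]), array([50.11, 95.91]), np.float64(2.04)]
[0.62207675 0.30741151 0.04136211]
chamber 1301 0.1443 [array([656.94,  -7.58]), array([183.92, 122.82]), np.float64(7
[... 235 characters left out ...]
8334961)
hubo 55 0.1518 [array([ 571.49, -181.6 ]), array([30.44, 38.27]), np.float64(12.94)]
((573.7738647460938, -181.50479125976562), 19.779491424560547)
gripo 168 0.2092 [array([412.2 , 328.04]), array([71.4 , 17.77]), np.float64(73.21)]
boardo 181 0.1102 [array([475.32, 316.96]), array([128.18,  12.18]), np.float64(74.33)]
bottleo 296 0.1382 [array([ 412.83, -119.61]), array([55.39, 43.08]), np.float64(27.29)]
[ 0.41457679 -0.11778874  0.14612178]
jaro 174 0.1195 [array([ 410.36, -292.71]), array([66.77, 60.07]), np.float64(88.41)]
[ 0.41012514 -0.28929543  0.11881514]
bowl 302 0.0444 [array([621.16, 296.98]), array([ 53.71, 105.35]), np.float64(2.42)]
[0.62167661 0.29114044 0.04356514]
```

```bash
cat >> h.py <<'E'
YAW=np.radians(-14.7)
AX=np.array([.573,-.1797]); PM=np.array([.5995,.0085])
def loc(x,y,z,o=None): # slicer local mm relative to axis origin o (world xy)
    c,s=np.cos(YAW),np.sin(YAW); o=AX if o is None else o
    return np.array([o[0]+(c*x-s*y)/1000,o[1]+(s*x+c*y)/1000,z/1000])
def downq(jaw): # jaw-axis yaw (rad)
    a=(jaw+np.pi/2)/2; return np.array([0,np.cos(a),np.sin(a),0])
E
python3 - <<'E'
from cloud import *
for n in('t0','s0'):
    im=load(n);C=cloud(im);z=C[...,2]
    d=C[...,:2]-AX; r=np.hypot(d[...,0],d[...,1]); m=(z>.135)&(z<.16)&(r>.026)&(r<.05)
    th=np.degrees(np.arctan2(d[...,1],d[...,0]))[m]-np.degrees(YAW)
    ph=np.angle(np.exp(1j*np.radians(3*(th-180))).mean())/3; print(n,m.sum(),np.degrees(ph)%120,sorted(th.round())[::6])
for j in (YAW,YAW+np.pi):
    q=downq(j)
    for p in [(.3,-.5,.38),loc(34,-14,380),loc(34,-14,130),loc(8,36,130)]:
        print(np.round(p,3),inverse_kinematics(list(p),list(q)))
E
```

```text
t0 82 73.23165059216636 [np.float64(-116.0), np.float64(-111.0), np.float64(-107.0), np.float64(-103.0), np.float64(-100.0), np.float64(8.0), np.float64(12.0), np.float64(16.0), np.float64(20.0), np.float64(124.0), np.float64(129.0), np.float64(132.0), np.float64(135.0), np.float64(138.0)]
s0 47 71.69427385047726 [np.float64(-127.0), np.float64(-111.0), np.float64(-107.0), np.float64(4.0), np.float64(12.0), np.float64(22.0), np.float64(132.0), np.float64(140.0)]
[ 0.3  -0.5   0.38] [-1.08871944e+00  1.34098471e-01  9.13931529e-01 -4.44089210e-16
  2.09356265e+00 -8.32156038e-01]
[ 0.602 -0.202  0.38 ] [-3.76927141e-01  2.90476910e-01  7.34412671e-01 -4.44089210e-16
  2.11670307e+00 -1.20363741e-01]
[ 0.602 -0.202  0.13 ] [-3.76927141e-01  1.88674534e-01  1.30191983e+00 -4.44089210e-16
  1.65099829e+00 -1.20363741e-01]
[ 0.59  -0.147  0.13 ] [-3.00045245e-01  1.15306008e-01  1.38262181e+00 -4.44089210e-16
  1.64366484e+00 -4.34818450e-02]
[ 0.3  -0.5   0.38] [-1.08871944e+00  1.34098471e-01  9.13931529e-01 -4.44089210e-16
  2.09356265e+00  2.30943662e+00]
[ 0.602 -0.202  0.38 ] None
[ 0.602 -0.202  0.13 ] None
[ 0.59  -0.147  0.13 ] None
```

```bash
cat > col.py <<'E'
from h import *
def cpos(phi,z=122,rho=34):
    f=np.radians(phi);n=np.array([-np.sin(f),np.cos(f)]);e=np.array([np.cos(f),np.sin(f)])
    h=13.5*abs(n[0])+10*abs(n[1]); c=rho*e-(5+h)*n
    return loc(c[0],c[1],z)
E
python3 - <<'E'
from col import *
q=list(downq(YAW))
close()
move_l([.194,-.567,.38],speed=.4)
move_to(list(cpos(0,380)),q)
move_l(list(cpos(0,170)),speed=.25)
move_l(list(cpos(0,122)),speed=.12)
s=state();print(s['time'],s['ee_pos'],cpos(0),s['ft_force'],s['finger_gap'])
snap('side','s1');snap('top','t1')
b=load('s1');crop(b,150,60,350,210,4,'s1c')
E
```

```text
5.4833 [ 0.60232399 -0.20289303  0.12271795] [ 0.60208073 -0.20283679  0.122     ] [-0.11366409  0.10829684 -0.16276166] 0.0004384779146095664
```

View pics/s1c.png

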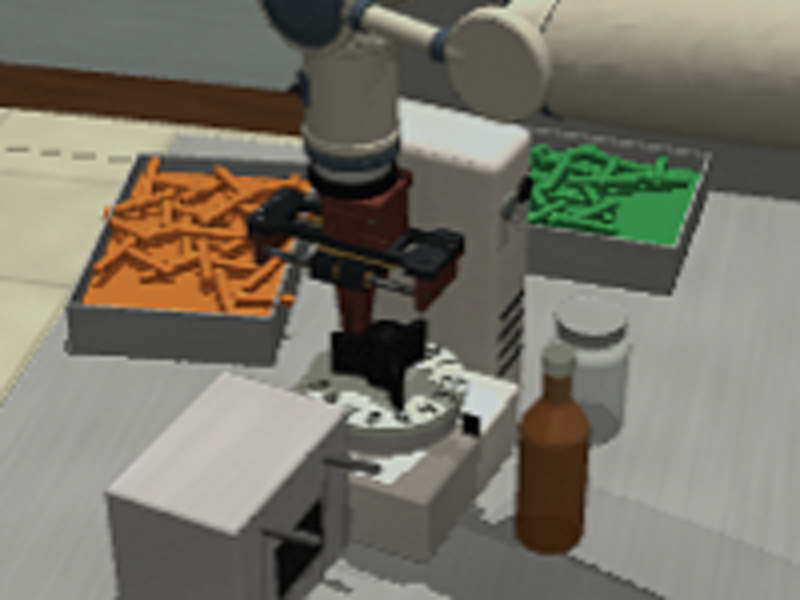

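The closed finger is behind the fin at crop (355,310), clear of the tower and bottle. Now I push.

```bash
python3 - <<'E'
from col import *
for phi in list(range(12,107,8))+[107.5]:
    move_l(list(cpos(phi)),speed=.06)
    s=state();print(phi,round(s['time'],2),s['ft_force'].round(1),(np.array(s['ee_pos'])-cpos(phi)).round(4))
hold(.2)
p=cpos(98); move_l(list(p),speed=.1)
s=state();print(s['time'],s['ft_force'].round(1))
move_l([p[0],p[1],.17],speed=.2);move_l([p[0],p[1],.38],speed=.4)
snap('side','s2');snap('top','t2')
crop(load('s2'),150,60,350,210,4,'s2c');crop(load('t2'),250,90,430,230,4.4,'t2c')
E
```

```text
12 5.83 [-2.6 -4.5  2.2] [ 0.0003 -0.001   0.0014]
20 6.08 [-0.  -0.1  0.2] [0.0004 0.0006 0.0003]
28 6.33 [0.6 0.2 0.5] [ 0.0002  0.0006 -0.0001]
36 6.58 [ 2.1 -4.8 -0.8] [ 0.0001 -0.0006 -0.    ]
44 6.83 [-0.1 -1.9 -0.8] [0.     0.0001 0.    ]
52 7.08 [-0.4  0.1  0.4] [ 0.0001  0.0008 -0.    ]
60 7.33 [0.5 0.1 0.1] [0.     0.0006 0.    ]
68 7.58 [ 1.3 -1.8  0. ] [ 0.0001 -0.0002  0.0002]
76 7.83 [-0.7 -0.5  0.1] [-0.0002  0.0005 -0.    ]
84 8.09 [-0.2  0.4 -0.3] [-0.0002  0.0004 -0.0001]
92 8.34 [ 2.4 -0.8 -0.7] [ 0.0002 -0.      0.0001]
100 8.59 [ 1.3 -2.1  0.5] [ 0.0001 -0.0001  0.0003]
107.5 8.84 [ 0.2 -0.5 -0.3] [-0.0004  0.0005 -0.0001]
9.2917 [ 0.9 -0.2  0.8]
```

View pics/s2c.png

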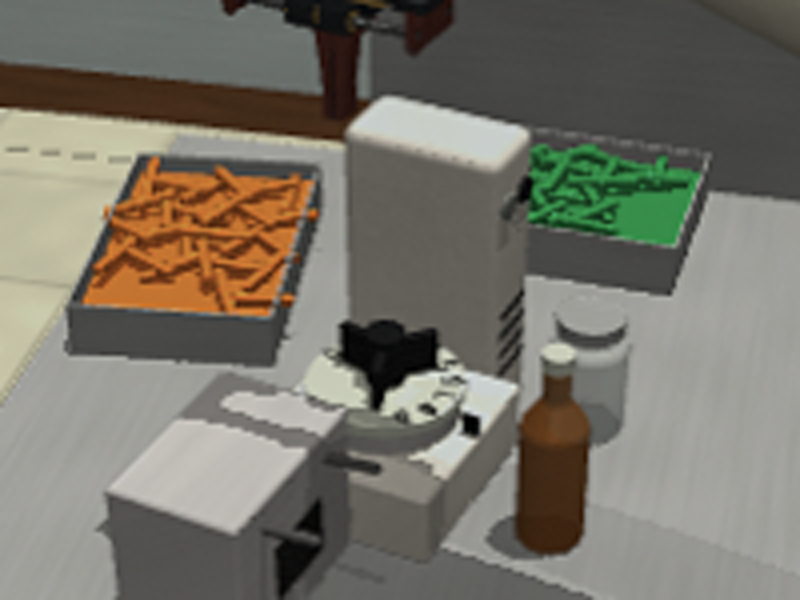

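View pics/t2c.png

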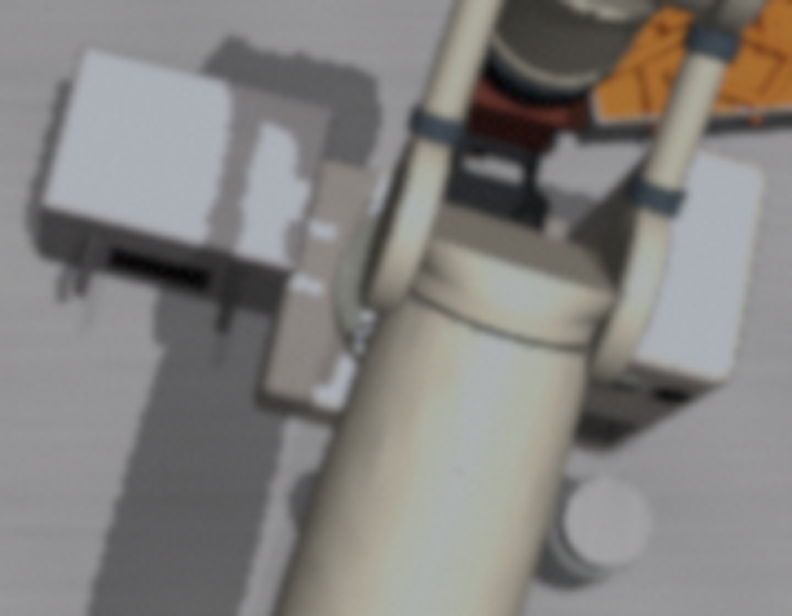

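Candidates for the guard in the top view: large plate at (97,175), rack plate at (187,200), small plate at (208,260). The middle-sized one is the rack plate. It has two holes and a black bar, and its size fits at 150 mm wide with its top at z 0.21. The enlarged crop s0r confirms this. Next I move above it and check the collar with the view clear.

```bash
python3 - <<'E'
from cloud import *
RY=np.radians(-16.7); q=list(downq(RY))
print(inverse_kinematics([.4125,.3292,.3],q))
move_to([.4125,.3292,.30],q)
gripper_open()
s=state();print(s['time'],s['ee_pos'])
snap('side','s3');snap('top','t3')
crop(load('t3'),250,90,430,230,4.4,'t3c');crop(load('s3'),150,150,350,300,4,'s3c')
for n in('t3','s3'):
    im=load(n);C=cloud(im);z=C[...,2]
    d=C[...,:2]-AX; r=np.hypot(d[...,0],d[...,1]); m=(z>.135)&(z<.16)&(r>.026)&(r<.05)
    th=np.degrees(np.arctan2(d[...,1],d[...,0]))[m]-np.degrees(YAW)
    ph=np.angle(np.exp(1j*np.radians(3*(th-180))).mean())/3; print(n,m.sum(),np.degrees(ph)%120+120)
E
```

```text
[ 6.09089196e-01 -7.75670158e-02  1.27648328e+00 -4.44089210e-16
  1.94267639e+00  9.00559181e-01]
13.725 [0.41249004 0.32921854 0.29999146]
t3 84 168.85558469138746
s3 21 165.87991051768816
```

View pics/t3c.png

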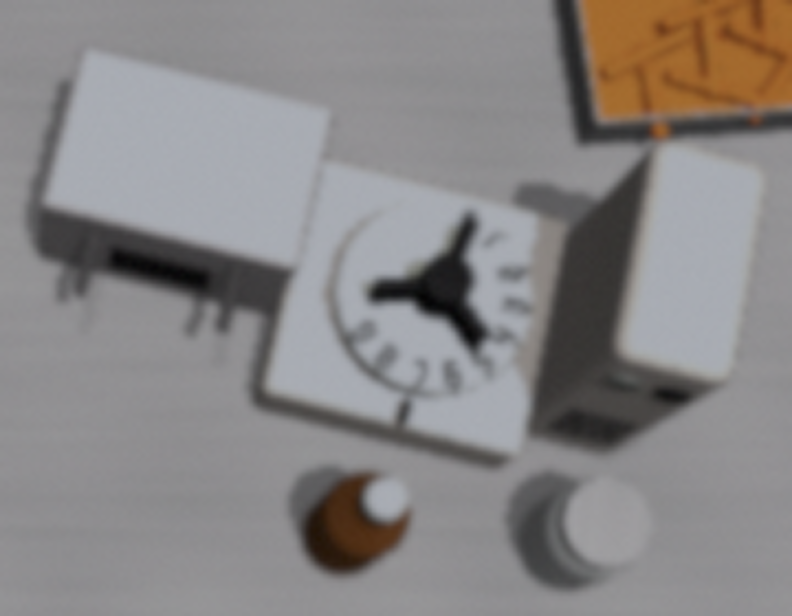

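View pics/s3c.png

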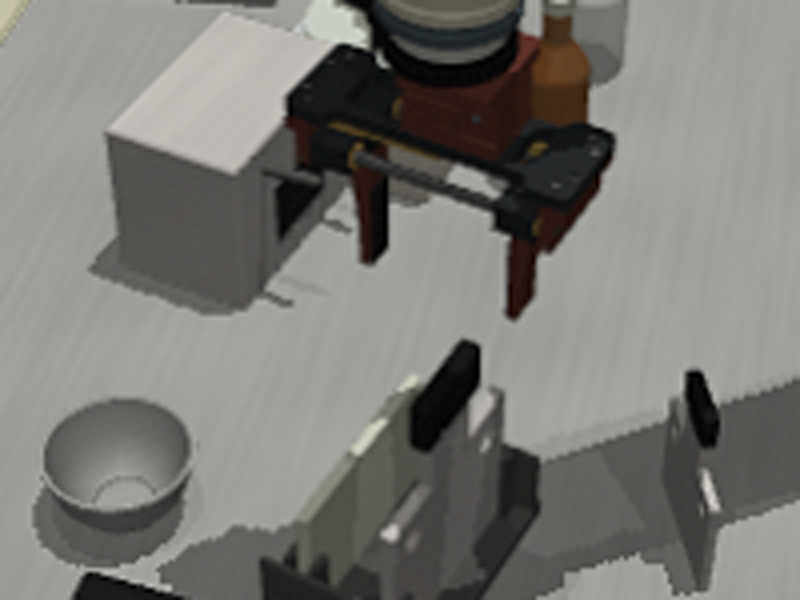

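The 7 sits at the index mark (crop (418,378) against the mark at (404,410)), and the fins give 166–169°, so it has clicked in at 7. Now I grasp the guard.

```bash
python3 - <<'E'
from cloud import *
move_l([.4125,.3292,.181],speed=.15)
close();hold(.2)
s=state();print(s['time'],s['ee_pos'],s['finger_gap'],s['ft_force'])
move_l([.4125,.3292,.29],speed=.15)
s=state();print(s['time'],s['ee_pos'],s['finger_gap'],s['ft_force'])
# staging pose in front of pins
S=loc(-110+20,0,205+18-11,PM); print(S)
move_to(list(S[:2])+[.29],list(downq(YAW)))
s=state();print(s['time'],s['ee_pos'],s['finger_gap'],s['ft_force'])
snap('side','s4');snap('top','t4')
crop(load('s4'),160,80,310,260,3.3,'s4c');crop(load('t4'),230,80,350,210,4.5,'t4c')
E
```

```text
16.0667 [0.41248679 0.32922276 0.18099828] 0.01597779112279087 [ 0.23618339  0.28367558 -0.0691054 ]
16.9417 [0.41233909 0.32908343 0.28877294] 0.015896816408815264 [ 0.53751069 -0.18760315 -2.76273836]
[0.5124459  0.03133822 0.212     ]
18.1417 [0.51232596 0.03223312 0.289783  ] 0.01570644089303049 [-0.26800216  0.65070724 -2.39819826]
```

View pics/s4c.png

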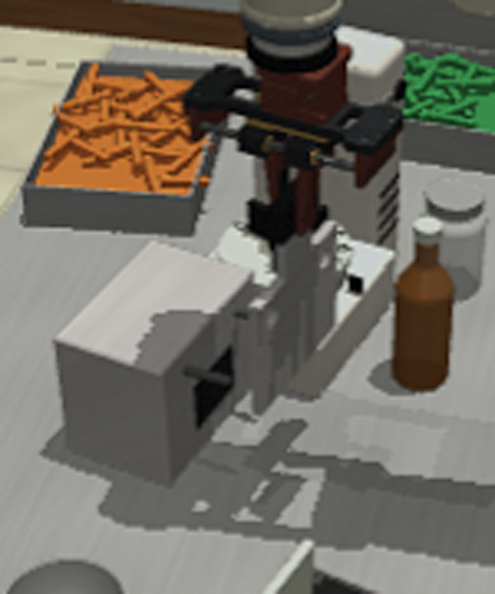

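View pics/t4.png

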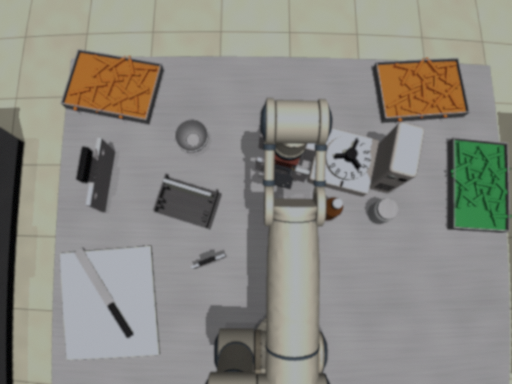

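```bash
python3 - <<'E'
from cloud import *
c,s=np.cos(YAW),np.sin(YAW)
def L(C):
    d=(C[...,:2]-PM)*1000; return np.stack([c*d[...,0]+s*d[...,1],-s*d[...,0]+c*d[...,1],C[...,2]*1000],-1)
for n in('t0','t3','s0','s3'):
    l=L(cloud(load(n)))
    m=(l[...,0]>-60)&(l[...,0]<-8)&(abs(l[...,1])<75)&(l[...,2]>108)&(l[...,2]<142)
    for sgn in(1,-1):
        P=l[m&(l[...,1]*sgn>25)]
        print(n,sgn,len(P),P.mean(0).round(1) if len(P) else '', np.percentile(P,[5,95],axis=0).round(1).tolist() if len(P) else '')
    # front face plane
    f=l[(abs(l[...,0])<15)&(abs(l[...,1])<85)&(l[...,2]>20)&(l[...,2]<138)]
    if len(f)>50:
        A=np.c_[f[:,1],np.ones(len(f))];print(' face',len(f),np.median(f[:,0]),np.linalg.lstsq(A,f[:,0],rcond=None)[0])
    t=l[(abs(l[...,2]-145)<4)&(abs(l[...,1])<110)&(l[...,0]>-30)&(l[...,0]<150)]
    print(' top',[ (np.percentile(t[abs(t[:,0]-60)<30][:,1],[.5,99.5]).round(1)), np.percentile(t[abs(t[:,1])<60][:,0],[.5,99.5]).round(1)])
# guard in hand
l=L(cloud(load('s4')));
m=(l[...,0]>-125)&(l[...,0]<-60)&(abs(l[...,1])<100)&(l[...,2]>70)&(l[...,2]<218)
P=l[m];r=cv2.minAreaRect(P[:,:2].astype(np.float32));print('guard',len(P),r,P.min(0),P.max(0))
b=load('s4')
crop(b,220,135,280,215,9,'s4g');crop(load('s3'),190,180,250,230,12,'s3p')
E
```

```text
t0 1 43 [-28.7  49.9 126.1] [[-45.7, 45.7, 120.1], [-10.9, 54.5, 131.9]]
t0 -1 45 [-27.4 -50.  125.4] [[-45.5, -54.7, 119.9], [-9.5, -45.7, 129.5]]
 face 533 0.8485869909719934 [-0.00990897  0.49216877]
 top [array([-85.7,  89. ]), array([  0.4, 120.1])]
t3 1 43 [-28.7  50.1 126.4] [[-46.7, 45.6, 121.6], [-10.5, 54.6, 131.2]]
t3 -1 45 [-28.2 -50.1 126.6] [[-46.1, -54.4, 121.0], [-9.5, -45.7, 134.4]]
 face 533 0.9430435165325157 [-0.01008956  0.50063928]
 top [array([-85.5,  89.6]), array([  1. , 119.9])]
s0 1 39 [-30.   48.9 124.2] [[-46.1, 44.9, 119.9], [-10.9, 53.4, 127.8]]
s0 -1 38 [-28.3 -50.4 124.5] [[-46.9, -55.9, 117.7], [-10.2, -45.0, 130.0]]
 face 778 0.7473076426894494 [0.00115192 0.71942919]
 top [array([-89.4,  88.5]), array([  0.3, 117.7])]
s3 1 40 [-29.9  49.5 124.8] [[-47.4, 44.5, 118.9], [-10.9, 53.9, 129.6]]
s3 -1 0  
 face 494 0.370046696056311 [0.00496209 0.25959337]
 top [array([-88.9,  88.6]), array([  1.1, 116.9])]
guard 685 ((-91.87908935546875, -0.4588623046875), (157.1884765625, 13.054973602294922), 89.07263946533203) [-97.90575173 -79.03798356 116.43745837] [-84.20843423  78.18265938 217.83023576]
```

View pics/s4g.png

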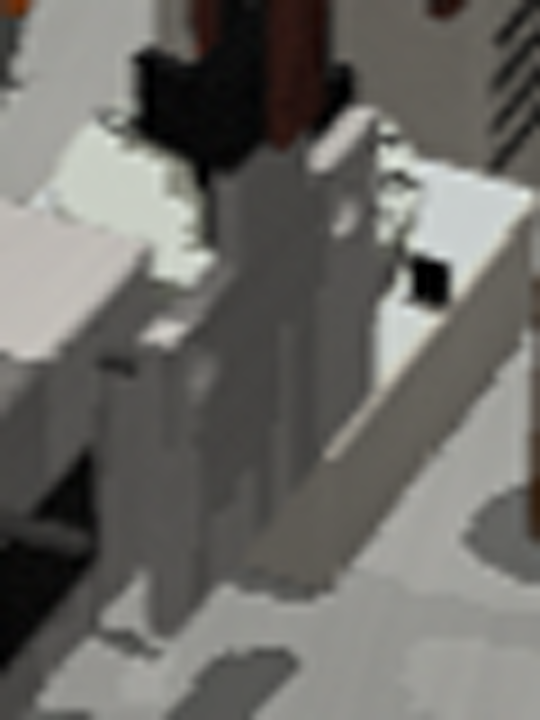

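View pics/s3p.png

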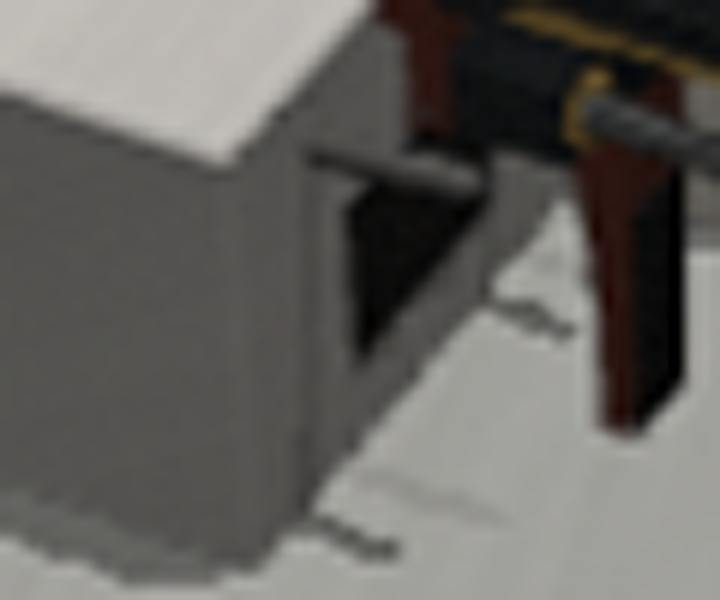

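```bash
python3 - <<'E'
from cloud import *
c,s=np.cos(YAW),np.sin(YAW)
def L(C):
    d=(C[...,:2]-PM)*1000; return np.stack([c*d[...,0]+s*d[...,1],-s*d[...,0]+c*d[...,1],C[...,2]*1000],-1)
S=loc(-90,0,0,PM)
move_l([S[0],S[1],.1985],speed=.15);hold(.3)
st=state();print(st['time'],L(np.array(st['ee_pos'])),st['ft_force'])
im=snap('side','s5');l=L(cloud(im))
m=(l[...,0]>-105)&(l[...,0]<-75)&(abs(l[...,1])<100)
def rep(zlo,zhi):
    q=m&(l[...,2]>zlo)&(l[...,2]<zhi); P=l[q]; print(zlo,zhi,len(P),P.min(0).round(1),P.max(0).round(1), np.percentile(P[:,1],[1,99]).round(1))
for z in range(20,225,15): rep(z,z+15)
P=l[m&(l[...,2]>50)&(l[...,2]<110)];A=np.c_[P[:,1],P[:,2],np.ones(len(P))];print(np.linalg.lstsq(A,P[:,0],rcond=None)[0])
crop(im,220,130,300,230,7,'s5g')
# predicted outline
for P in [(-95,75,149),(-95,-75,149),(-95,75,29),(-95,-75,29),(-95,50,124),(-95,-50,124),(-85,50,124),(-85,-50,124)]:
    w=loc(P[0],P[1],P[2],PM);print(P,((proj(im,w)-[220,130]+.5)*7-.5).round(1))
E
```

```text
19.3 [-8.96705820e+01  6.85808437e-02  1.99399267e+02] [ 0.8702536  -0.41420744 -2.92645692]
20 35 31 [-95.4 -83.2  22.4] [-87.9  73.2  34.9] [-78.8  73.2]
35 50 90 [-97.6 -77.3  35.1] [-83.   75.9  49.9] [-75.  75.]
50 65 89 [-97.4 -73.7  50.1] [-82.8  75.4  64.9] [-71.   74.2]
65 80 89 [-97.  -73.6  65.1] [-84.3  76.9  79.8] [-72.4  75.5]
80 95 97 [-97.3 -75.2  80.1] [-86.1  75.7  94.8] [-74.   73.8]
95 110 90 [-97.  -73.4  95.4] [-85.   73.2 109.6] [-73.3  72.8]
110 125 99 [-97.  -72.7 110. ] [-85.4  74.4 124.9] [-72.2  72.4]
125 140 93 [-97.4 -70.  125.2] [-84.7  76.7 139.9] [-69.8  74. ]
140 155 139 [-96.5 -81.8 140.3] [-83.2  74.2 154.8] [-77.8  72.1]
155 170 38 [-96.  -25.4 155.3] [-87.7  34.2 169.8] [-24.5  31.1]
170 185 28 [-96.  -20.4 170.6] [-86.4  27.8 184.8] [-17.   27.1]
185 200 27 [-105.   -33.2  188.4] [-82.1  34.2 199.9] [-25.1  33.8]
200 215 51 [-104.7  -30.3  200.4] [-81.8  34.3 214.9] [-28.3  34.1]
215 230 63 [-104.5  -20.   215.4] [-75.4  36.4 229.7] [-14.7  35.7]
[ 1.78747055e-02 -3.58191210e-03 -9.33766719e+01]
(-95, 75, 149) [127.9 486. ]
(-95, -75, 149) [288.9 292.6]
(-95, 75, 29) [133.4 693.5]
(-95, -75, 29) [286.4 496.2]
(-95, 50, 124) [157.2 496.8]
(-95, -50, 124) [263.3 367.3]
(-85, 50, 124) [136.6 489.8]
(-85, -50, 124) [243.4 360.9]
```

View pics/s5g.png

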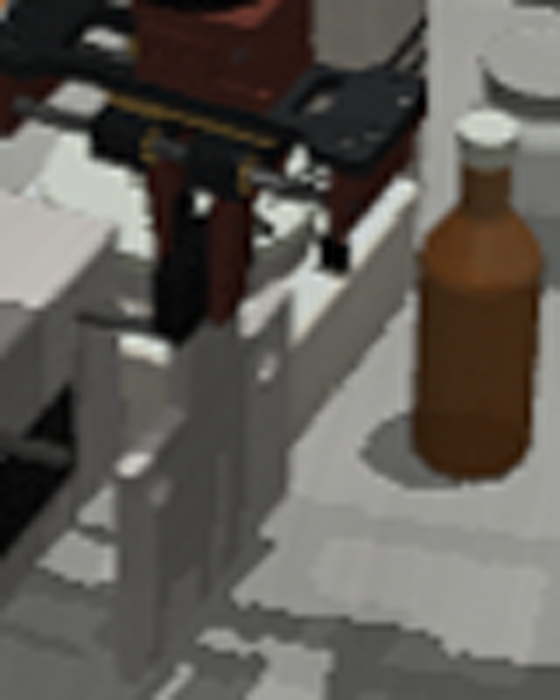

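Pins measure at local y ±50 and the holes are within about 1 mm of the prediction: left at crop (158,491), right at (267,366). Inserting.

```bash
python3 - <<'E'
from cloud import *
def go(x,z,v):
    p=loc(x,0,z,PM);move_l(list(p),speed=v);st=state()
    print(x,round(st['time'],2),np.array(st['ee_pos'])-p,st['ft_force'].round(1),st['moment'].round(2),st['finger_gap'])
go(-60,198,.08)
for x in range(-52,-11,8): go(x,198-(x+50)*4/50 if x>-50 else 198,.05)
snap('side','s6');crop(load('s6'),200,120,280,220,7,'s6g')
E
```

```text
-60 19.88 [-6.83221255e-05 -3.63487825e-05 -2.54407183e-04] [ 0.8 -0.9 -3. ] [-0.02 -0.07  0.02] 0.01590803466687229
-52 20.18 [ 7.37895080e-05 -3.46070099e-05  1.24995119e-05] [-0.7  0.5 -2. ] [-0.05 -0.02  0.06] 0.016041031413989083
-44 20.49 [ 1.50295680e-04 -7.59655774e-05 -1.73864597e-04] [ 0.1 -0.4 -3.1] [-0.03 -0.06  0.03] 0.01620060090378261
-36 20.8 [ 0.00018311 -0.00011272 -0.00024395] [ 0.3 -0.  -2.3] [-0.07 -0.02 -0.02] 0.015994523273228544
-28 21.11 [ 0.00018505 -0.00011394 -0.00020211] [-0.4 -0.9 -3.3] [-0.02 -0.04 -0.03] 0.015761152803802445
-20 21.42 [ 0.00016844 -0.00010817 -0.00022573] [-0.2 -0.6 -3.2] [-0.08 -0.06  0.  ] 0.01580941553685651
-12 21.73 [ 0.00017655 -0.00010062 -0.00025107] [-0.9 -0.2 -2.3] [-0.08 -0.04 -0.02] 0.015938047145839337
```

View pics/s6g.png

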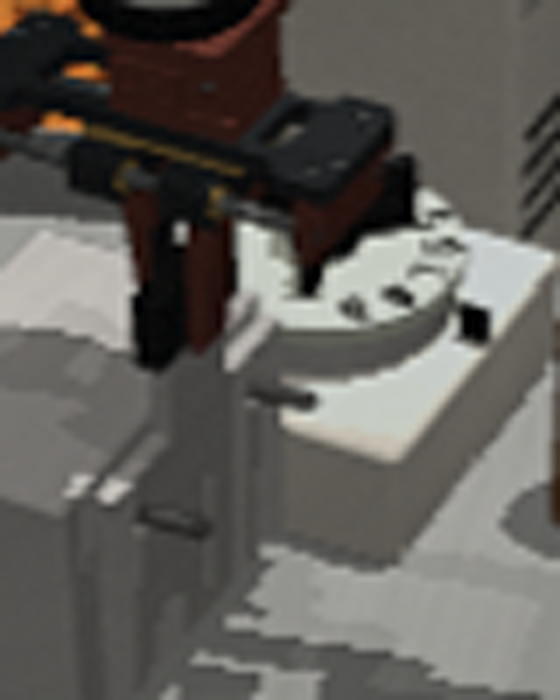

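Both pins now show through the holes at crop (280,395) and (175,520), with almost no force. I push until the plate touches the face.

```bash
python3 - <<'E'
from cloud import *
n=np.array([np.cos(YAW),np.sin(YAW),0])
f0=state()['ft_force']@n
x=-10
while x<3:
    x+=1; p=loc(x,0,194.6,PM);move_l(list(p),speed=.03);hold(.05);st=state();f=st['ft_force']@n-f0
    print(x,((np.array(st['ee_pos'])-p)@n*1000).round(2),f.round(1))
    if f<-8:break
# lower to rest on the pins
z=194.6
while z>188:
    z-=.7;p=loc(x,0,z,PM);move_l(list(p),speed=.03);hold(.05);st=state();print(z,st['ft_force'].round(1))
    if st['ft_force'][2]>2:break
print(st['time'])
snap('side','s7');crop(load('s7'),200,120,280,220,7,'s7g')
E
```

```text
-9 0.01 1.0
-8 0.0 0.5
-7 0.0 0.2
-6 0.02 -0.1
-5 -0.11 -0.5
-4 -0.62 -3.8
-3 -1.24 -6.9
-2 -1.99 -9.9
193.9 [-10.8   0.8   2.6]
24.475
```

View pics/s7g.png

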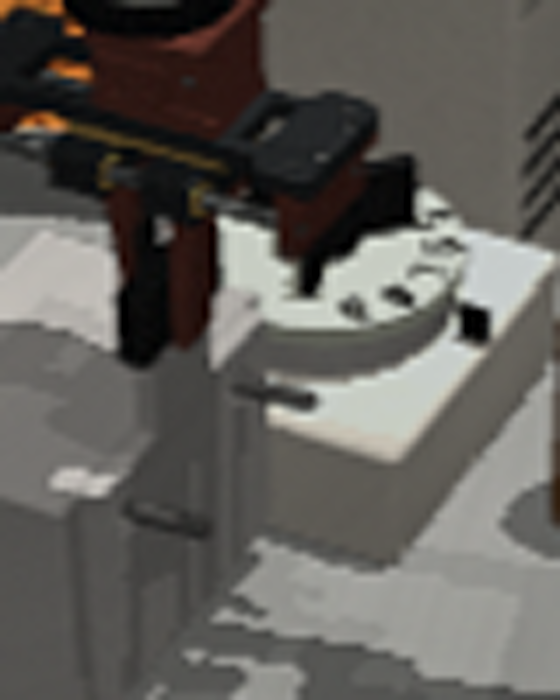

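```bash
python3 - <<'E'
from cloud import *
z=193.9;x=-4.6
move_l(list(loc(x,0,z,PM)),speed=.03);hold(.1);print(state()['ft_force'].round(1))
while z>188:
    z-=.5;p=loc(x,0,z,PM);move_l(list(p),speed=.03);hold(.1);st=state();print(round(z,1),st['ft_force'].round(1),np.round((st['ee_pos']-p)*1000,1))
    if st['ft_force'][2]>1.5:break
move_l(list(loc(-3.5,0,z,PM)),speed=.03);hold(.1);print(state()['ft_force'].round(1))
gripper_open();hold(.3)
st=state();print(st['time'],st['finger_gap'],st['ft_force'].round(1))
p=loc(-3.5,0,z,PM);move_l([p[0],p[1],.30],speed=.15);move_l([p[0]-.08,p[1]+.02,.36],speed=.4)
snap('side','s8');crop(load('s8'),180,90,300,220,5,'s8g')
E
```

```text
[-4.4  1.2 -0.9]
193.4 [-5.2  1.7  0.6] [-0.1  0.1  0.1]
192.9 [-4.5  1.1  0.4] [-0.1  0.2  0.1]
192.4 [-3.9  0.5  0.9] [-0.1  0.2  0.1]
191.9 [-5.3  1.7  0.8] [-0.1  0.2  0.1]
191.4 [-6.1  0.6 -0.1] [-0.1  0.2  0.1]
190.9 [-5.   1.3  0.6] [-0.   0.2  0.3]
190.4 [-4.9  1.4  3.4] [-0.   0.2  0.7]
[-9.   2.   3.5]
29.15 0.08762715674707887 [ 0.7 -0.2  0.1]
```

View pics/s8g.png

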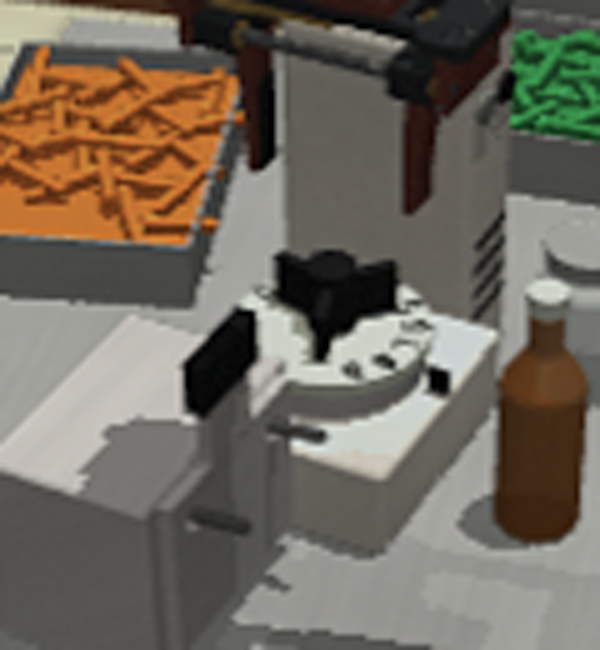

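Guard hangs on both pins (crop (298,432) and (220,520)) and lies against the face. I retreat and check plate flushness, the collar and the bystanders.

```bash
python3 - <<'E'
from cloud import *
move_to([.30,.33,.36],list(downq(YAW)));hold(.2)
print(state()['time'])
snap('side','s9');snap('top','t9');crop(load('t9'),230,80,430,230,4,'t9c');crop(load('s9'),180,90,320,230,4,'s9c')
c,s=np.cos(YAW),np.sin(YAW)
for n in('t9','s9'):
    C=cloud(load(n));d=(C[...,:2]-PM)*1000;l=np.stack([c*d[...,0]+s*d[...,1],-s*d[...,0]+c*d[...,1],C[...,2]*1000],-1)
    P=l[(l[...,0]>-25)&(l[...,0]<-3)&(abs(l[...,1])<70)&(l[...,2]>15)&(l[...,2]<132)]
    if len(P)>50: print(n,'plate front x',np.median(P[:,0]),np.linalg.lstsq(np.c_[P[:,1:],np.ones(len(P))],P[:,0],rcond=None)[0])
    G=l[(l[...,0]>-40)&(l[...,0]<30)&(abs(l[...,1])<70)&(l[...,2]>195)&(l[...,2]<235)];print('grip',len(G),G.min(0),G.max(0))
    dd=C[...,:2]-AX; r=np.hypot(dd[...,0],dd[...,1]); z=C[...,2];m=(z>.135)&(z<.16)&(r>.026)&(r<.05)
    th=np.degrees(np.arctan2(dd[...,1],dd[...,0]))[m]-np.degrees(YAW)
    print('q',m.sum(),np.degrees(np.angle(np.exp(1j*np.radians(3*(th-180))).mean())/3)%120+120)
print(np.abs(load('s9')['frame'].astype(int)-load('s0')['frame'])[150:200,275:300].mean())
E
```

```text
32.075
t9 plate front x -9.306005253238594 [-7.83090112e-03 -2.12189832e-02 -8.08978648e+00]
grip 191 [-13.08702707 -34.22478366 195.19384221] [  5.12663789  35.55496837 226.79535089]
q 80 168.96873925194487
s9 plate front x -9.459667926853266 [-6.29859623e-03 -8.14511571e-03 -9.11925768e+00]
grip 172 [-15.0827556  -34.61189121 195.03593439] [  6.05035092  37.55431408 226.41189673]
q 47 168.99725480544282
37.196266666666666
```

View pics/t9c.png

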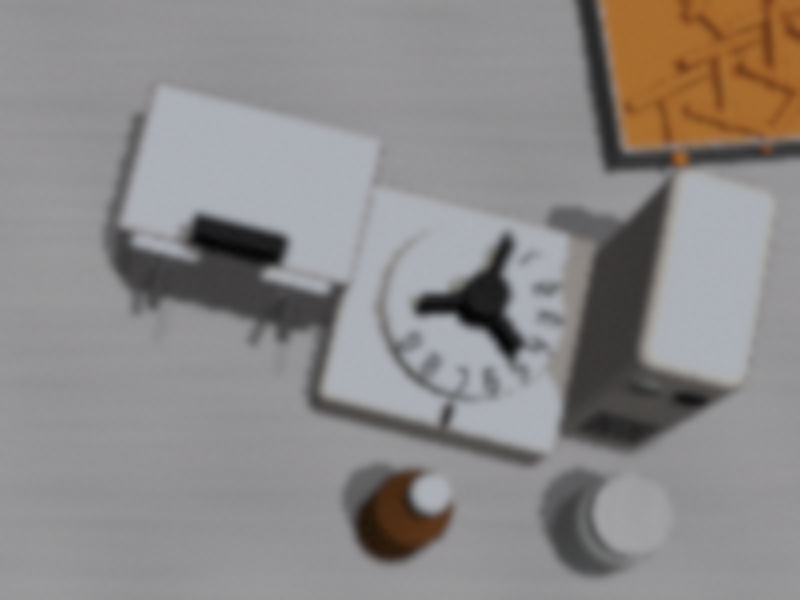

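View pics/s9.png

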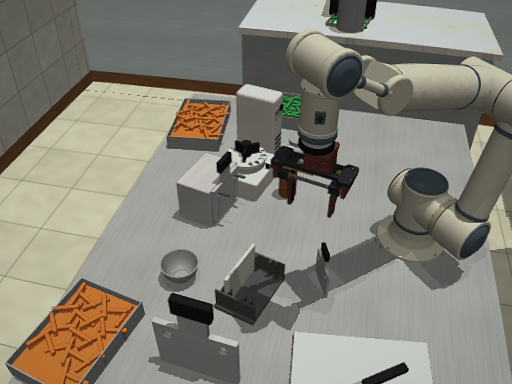

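```bash
python3 -c "
from h import *
job_done();print(state()['time'])"
```

```text
the job is handed in; nothing more can be done
the job is handed in; nothing more can be done
```

I turned the collar from 3 to 7, then hung the middle-sized guard from the rack on both pins and pushed it against the machine's face. I handed the job in at about 32 s of the 67 s allowed.

- **Collar:** 7 is at the index mark. In the last pictures the fins measure 169.0° in both views, against 168° nominal. An earlier side-view reading gave 166°, which is within the measurement noise.
- **Guard:** both pins show through the holes. The plate is upright, and its front stands about 9.4 mm out from the face estimate (10 mm plate), so it is flush to within about 1 mm. It met the face where I expected, and I pushed it with about 10 N.
- **Everything else:** the board is still in the rack. The bottle, jar and bowl look unmoved in the last pictures. One automatic side-view comparison of the bottle showed a difference, but the arm was in front of it in that view, so it says nothing about the bottle.

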